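# Load the sample plate and undock the carrier

### The job

Set the loose sample plate onto the two pegs of the docked carrier so that it lies flat, and let go of it. Then squeeze the carrier's sprung latch tab fully towards its fixed handle tab, lift the carrier straight up off the ball with the plate still lying on its pegs, and finish while holding the carrier still and level about 10 cm above where it was docked; do not let go or put it down. Leave the petri dish, the amber vial and the spare chuck where they are.

Things in the scene. Friction and masses are not known exactly. Their poses are not given: they have to be found in the camera images.
- dock: Grey metal dock fixed to the bench, in another place and yaw each run: base plate 186 x 80 x 12 mm (x -51 to +135 mm, y +-40 mm in its frame), a ball stud at x = y = 0 and, at x = +100 mm, a fork rest 24 mm long and 48 mm high that keeps the carrier's tongue in line. Origin on the bench under the ball; x along the tongue, z up.
- carrier: Loose aluminium carrier, 0.37 kg, docked on the ball at the start; its frame is then the dock's (so its z is its lift; x along the tongue). Coupler: 41 mm square socket over the ball, roof at 57 mm, dark block on its -x face to x = -43 mm; tongue to x = +128 mm. On it a black fixed handle tab, 18 mm wide (x), outer face at y = +20 mm, up to 104 mm. Centre of mass within 30 mm of the ball's axis.
- latch (a joint): The carrier's spring latch: 0 = locked (forked bolt under the ball holds the carrier down), 0.0155 m = fully pulled; it frees from 0.0145. It slides along carrier +y, its tab moving towards the handle tab; 5 N to start, 8 N fully pulled, springs back if let go. Fingers closing along carrier y with 20 to 30 N, one on each tab, pull it fully and hold the carrier.
- latch_tab (a point): Middle of the outer (-y) face of the steel latch tab, 20 mm wide (x), standing from height 60 to 104 mm; this point is at carrier x = 0, y = -35.5 mm (locked), height 88 mm. Outer faces of latch tab and handle tab are 55.5 mm apart locked, 40 mm apart fully pulled.
- carrier_grip (a point): Grip point on the carrier: on the ball's axis, midway between the outer faces of the two tabs when the latch is fully pulled, 88 mm above the carrier's origin (rods of the latch lie below, up to 63 mm). Axes as the carrier's.
- carrier_seat (a point): Centre of the top of the carrier's seat platform (76 x 50 mm), at carrier x = +88, height 56 mm. Two upright pegs, 8 mm thick, cone tips, 14 mm tall, stand at 24 mm either side of it along carrier x. The plate's origin belongs here, its x along carrier x (either way round). Axes as the carrier's.
- plate: Loose aluminium sample plate, 72 x 50 x 8 mm, 0.06 kg, flat on the bench at the start, with dark chips, two 11 mm through holes at x = +-24 mm, y = 0, and a black upright grip fin in the middle, 26 mm long (x), 12 mm thick (y), its top 34 mm above the underside. Origin: centre of the underside; z up. Alike after half a turn.
- dock_ball (a point): Centre of the dock's steel ball, 28 mm across, 37 mm above the bench (top at 51 mm; flat underside at 30 mm on a 12 mm neck). Axes as the dock's.
- petri_dish: Bystander: flat clear dish, 66 mm across, 15 mm high; origin at the centre of its underside. Not to be moved.
- spare_chuck: Bystander: white round spare chuck, 60 mm across, 22 mm high; origin at the centre of its underside. Not to be moved.
- vial_amber: Bystander: small amber vial with a dark cap, 27 mm across, 59 mm high; origin at the centre of its underside. Not to be moved.
Things that resemble listed ones, but are neither listed nor needed, are in the scene too. Leave any green or red look-alike of the plate alone.

How it is judged:
By the outcome, as a careful person would: the job done as asked, in the order asked, and still so for the second after the job is handed in, while the arm keeps its last pose, push and grip.
It also fails if it takes over 58 s, if anything falls off the work surface, if the arm or the gripper's body presses on something with over 40 N, if the wrist force passes 120 N, or if a joint passes its speed limit or range.

### The arm

A 7-joint arm with a two-finger parallel gripper is mounted at the origin on a cart in front of the work surface, level with it; the furniture and walls round the work are solid. World frame = base frame: x ahead of the robot, y to its left, z up, the work surface at z = 0. Lengths are in m, angles in rad, forces in N, time in s.
With the tool pointing down it reaches from about 0.425 to 0.95 m from the base axis. Payload 16.7 kg.
Tool frame: the origin (TCP) lies at the very end of the fingers, on their centre line; the grasp point (between the pads) lies 19 mm behind it (bot.tcp_to_grasp is the distance from the TCP to the grasp point, in m); z points along the fingers, y is the line along which they close (so a half turn about z gives the same grasp; the last joint's range is limited). The gripper opens to 94 mm and grips with 3 to 60 N. Pads are 16 mm wide; open, the fingers measure 119 mm over their backs; the gripper's body (75 mm by 177 mm) begins 78 mm behind the grasp point.
Start: joints at [1.105, 0.426, 0.074, 1.606, -0.034, 1.111, -0.067], TCP at [0.21, -0.641, 0.205] pointing down, gripper open.
Joint ranges: [-2.85, 2.85], [-0.5, 2.14], [-1.23, 1.37], [0.21, 2.46], [-1.02, 4.16], [0.16, 2.05], [-2.73, 2.73]. Speed limits (rad/s): [1.89, 1.89, 2.39, 2.39, 3.01, 3.01, 3.01].

### API

Orientations are given as a unit quaternion [x, y, z, w].
In Python, from bench import bot gives the robot as it stands. The module is installed in compiled form; this text tells all that it offers.
- The arm moves only by the tool move_arm, never from a script. Its argument "targets" is a list of rows, each a list of 7 numbers: the shift along the world's x, y, z in mm, then the turn, a rotation vector about the world's x, y, z in degrees, then the opening, from 0 (shut) to 1 (fully open). In form: [[tx, ty, tz, wx, wy, wz, jaw], ...]. A call has 1 to 20 rows; each row is the pose to reach, as a shift and turn from the pose commanded when the call began; what a row does not reach only later rows make up. A row lasts 1/10 s, in which the tool goes at most 50 mm and 8.59 degrees, less where a joint would pass 70% of its speed; a pose out of reach is approached as far as the arm can. A call with a gripper value outside its range is refused whole. The fingers move at their own pace and stop on an object; the grip force is fixed at half the most. Time passes only in rows, so rows that repeat a pose let the fingers close. It gives the time, the measured TCP pose, the force, the opening and the grip force at its end, in the units of the state.
- bot.get_state(): the state, without advancing time (a new reading comes with each control period).
- bot.snapshot(name): name is "scene" or "top" or "wrist"; returns the picture (400x640x3 uint8, blue, green, red); there is no depth.
- bot.get_calibration(name): a dict with "camera_matrix" (3x3 intrinsics, pixels), "D" ([k1, k2, p1, p2, k3] as OpenCV has them; the pictures are not rectified), "rvec" (rotation vector, rad) and "tvec" (3), from world to camera coordinates, as OpenCV has them. Camera axes: x right, y down, z forward; pixel columns grow to the right and rows downward; lengths in m; the calibration is good to about 2 mm. A picture is of the moment at which its call begins: read the wrist's pose just before it. get_calibration takes no time and is no camera call; for the wrist camera it gives the pose at the moment of the call.
- bot.job_done(): hands the job in; it is judged then, once.
The state is a dict: "time": time; "q": joint angles; "joint_vel": joint speeds; "effort": joint torques, N m; "ee_pos": TCP position; "ee_rot": TCP orientation; "force": force on the tool from outside, world axes, zero at the start; "ft_torque": the same for the moment, N m; "width": opening from 0.0 (shut) to 1.0 (fully open); "gripper_force": force on a finger pad.
Only numpy, scipy, OpenCV 4.12 (cv2) and the standard library are available. Lean on these libraries where they do the work, as an engineer would, in place of code of your own. Each camera call takes 0.05 s, during which the arm holds its last target. There are 200 camera calls.

## Working session

There is one attempt and no reset: what is moved stays moved. The work goes in short steps, Python scripts to look and compute and a tool call to move; the robot and the scene stay as the last step left them, time stands still between calls to the robot, and variables do not carry over. Pictures are saved under pics/ and viewed, at most 10 in all, crops included, and the job is handed in when it is done.

Besides the shell and the picture viewer there is one more tool, called after "Request:" by a JSON object that holds its "method" and its "body", one argument or row to a line. move_arm: Moves the arm, as the interface text tells. Its arguments: {"type":"object","properties":{"targets":{"type":"array"}},"required":["targets"]}

```bash
mkdir -p pics; cat > h.py <<'E'
import numpy as np, cv2
from scipy.spatial.transform import Rotation as R
from bench import bot
def ray(c,uv):
    uv=np.array(uv,float).reshape(-1,1,2)
    n=cv2.undistortPoints(uv,np.array(c["camera_matrix"],float),np.array(c["D"],float)).reshape(-1,2)
    Rm=cv2.Rodrigues(np.array(c["rvec"],float))[0]; t=np.array(c["tvec"],float).ravel()
    return -Rm.T@t, np.c_[n,np.ones(len(n))]@Rm
def onz(c,uv,z):
    o,d=ray(c,uv); return o+d*((z-o[2])/d[:,2])[:,None]
def proj(c,P):
    return cv2.projectPoints(np.array(P,float).reshape(-1,3),np.array(c["rvec"],float),np.array(c["tvec"],float),np.array(c["camera_matrix"],float),np.array(c["D"],float))[0].reshape(-1,2)
E
python3 - <<'E'
from h import *
s=bot.get_state(); print(s["time"],s["ee_pos"],s["ee_rot"],s["width"],bot.tcp_to_grasp)
for n in("scene","top"):
    c=bot.get_calibration(n); cv2.imwrite(f"pics/{n}0.png",bot.snapshot(n)); print(n,ray(c,[[320,200]]))
E
```

```text
0.0 [ 0.21010022 -0.64102622  0.20480454] [ 9.87480400e-01  1.57740544e-01 -1.52117123e-04 -5.97026703e-04] 1.000694395362367 0.0188
scene (array([0.18212681, 0.84548026, 0.52965448]), array([[ 0.38109805, -0.82606218, -0.41523757]]))
top (array([0.48508465, 0.0225568 , 1.19810322]), array([[ 0.06631902, -0.00835158, -0.99798669]]))
```

View pics/scene0.png

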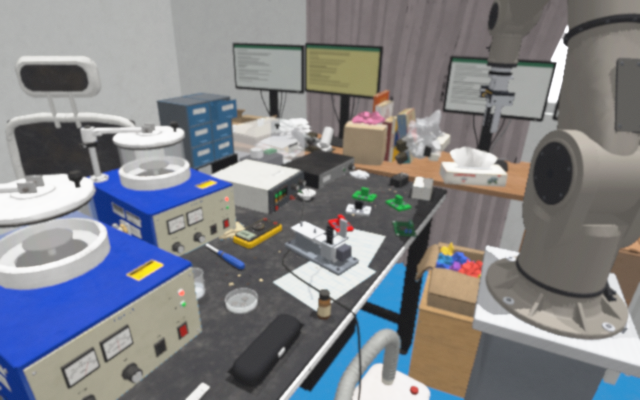

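View pics/top0.png

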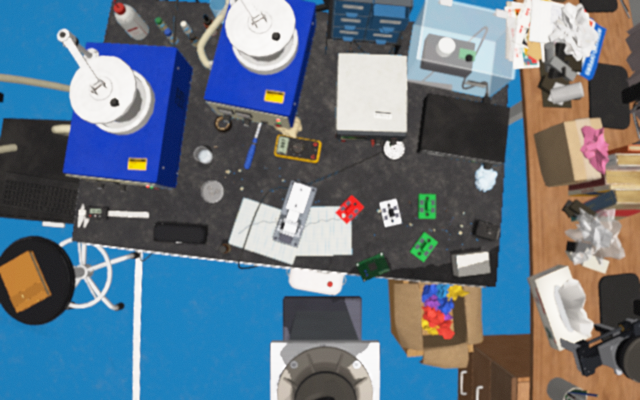

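The scene view shows the docked carrier at about (322,245) and the aluminium plate at about (358,210), with red and green look-alikes nearby. In the top view they are at about (295,212) and (389,212). I'll zoom in on both.

```bash
python3 - <<'E'
from h import *
a=cv2.imread("pics/top0.png")[168:258,245:445]; b=cv2.imread("pics/scene0.png")[180:280,270:430]
a=cv2.resize(a,None,fx=4,fy=4,interpolation=2)[:, :800]; b=cv2.resize(b,None,fx=2.4,fy=2.4,interpolation=2)
o=np.zeros((600,800,3),np.uint8); o[:360]=a; o[360:,:384]=b; cv2.imwrite("pics/z.png",o)
c=bot.get_calibration("top"); print(onz(c,[[389,212],[349,208]],.0),onz(c,[[285,238],[305,183]],.05))
print(c["camera_matrix"])
E
```

```text
[[ 0.52886268 -0.19179638  0.        ]
 [ 0.54091949 -0.07318089  0.        ]] [[0.45401789 0.11179848 0.05      ]
 [0.6099072  0.05557581 0.05      ]]
[[405.62848742   0.         314.82063684]
 [  0.         405.62848742 193.18462815]
 [  0.           0.           1.        ]]
```

View pics/z.png

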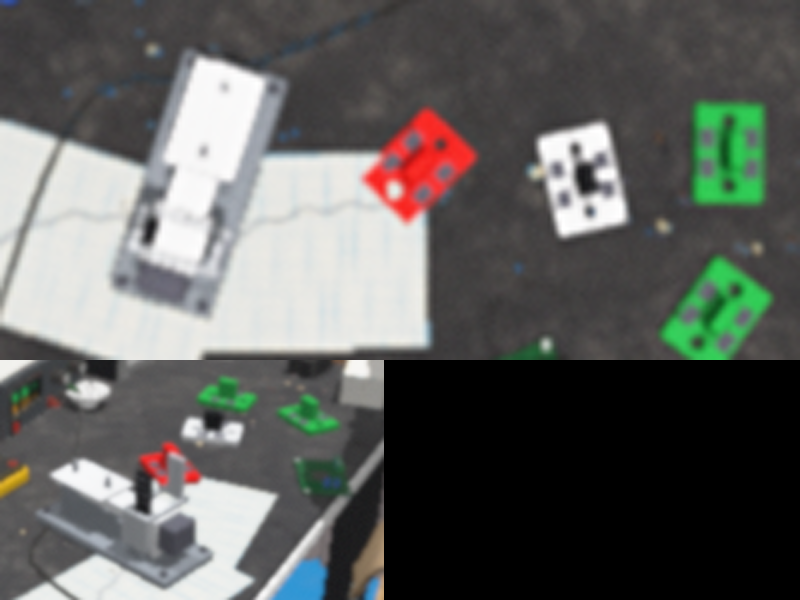

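Request:
{"method": "move_arm", "body": {
  "targets": [
    [27,37,20,0,0,0,1],
    [53,75,20,0,0,0,1],
    [80,112,20,0,0,-1,1],
    [106,150,20,0,0,-2,1],
    [133,187,20,0,0,-3,1],
    [159,224,20,0,0,-4,1],
    [186,262,20,0,0,-5,1],
    [212,299,20,0,0,-5,1],
    [239,337,20,0,0,-5,1],
    [265,374,20,0,0,-5,1],
    [292,411,20,0,0,-5,1],
    [319,449,10,0,0,-5,1],
    [319,449,0,0,0,-5,1],
    [319,449,0,0,0,-5,1]
  ]
}}

```text
time: 1.5
ee_pos: [0.5288, -0.1913, 0.2039]
ee_rot: [0.993, 0.116, -0.001, -0.001]
force: [0.0, -0.0, 0.1]
width: 0.998
gripper_force: 0.0
```

```bash
python3 - <<'E'
from h import *
s=bot.get_state(); c=bot.get_calibration("wrist"); im=bot.snapshot("wrist"); cv2.imwrite("pics/w1.png",im)
print(s["time"],s["ee_pos"],R.from_quat(s["ee_rot"]).as_matrix()[:,0],ray(c,[[320,200]]))
# plate top corners in the top view
t=cv2.imread("pics/top0.png");ct=bot.get_calibration("top")
m=(t.min(2)>170).astype(np.uint8); m[:,:372]=0;m[:,412:]=0;m[:190]=0;m[235:]=0
k=max(cv2.findContours(m,0,2)[0],key=cv2.contourArea); b=cv2.boxPoints(cv2.minAreaRect(k)); print(onz(ct,b,.008),onz(ct,b,.008).mean(0))
print(onz(ct,[[301,190],[296,205.5]],.07))
print(proj(c,onz(ct,b,.008)))
E
```

```text
1.5 [ 0.52877032 -0.19126399  0.20390703] [ 0.97326917  0.22965609 -0.00228285] (array([ 0.60768098, -0.17205272,  0.38226266]), array([[-0.28653748, -0.05949057, -0.9563444 ]]))
[[ 0.5583277  -0.160787    0.008     ]
 [ 0.5694481  -0.21151251  0.008     ]
 [ 0.4964116  -0.22671213  0.008     ]
 [ 0.48549413 -0.17615342  0.008     ]] [ 0.52742038 -0.19379127  0.008     ]
[[0.58808042 0.06614503 0.07      ]
 [0.54474488 0.07997809 0.07      ]]
[[304.2006299  146.19142892]
 [346.50324625 146.84789023]
 [343.75467467 204.68754474]
 [303.79935814 203.98166119]]
```

View pics/w1.png

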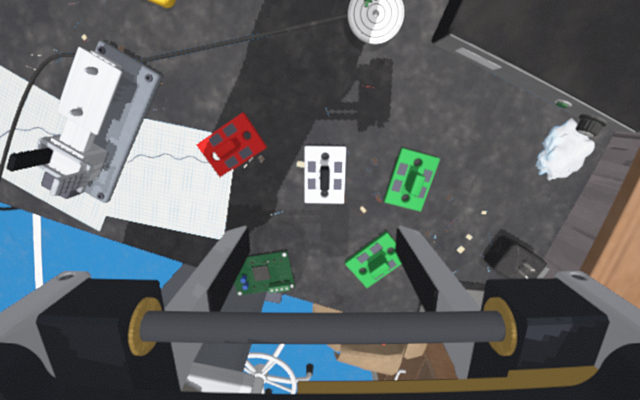

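The wrist view shows the plate at (325,174) with its fin upright in the image, and the carrier's pegs at about (91,70) and (77,111). Next I'll measure the plate.

```bash
cat >> h.py <<'E'
def whitebox(im,x0,x1,y0,y1,th=150):
    m=(im.min(2)>th).astype(np.uint8); k=np.zeros_like(m); k[y0:y1,x0:x1]=1
    c=max(cv2.findContours(m*k,0,2)[0],key=cv2.contourArea); return cv2.minAreaRect(c),cv2.boxPoints(cv2.minAreaRect(c)),cv2.contourArea(c)
E
python3 - <<'E'
from h import *
c=bot.get_calibration("wrist"); im=cv2.imread("pics/w1.png"); s=bot.get_state()
for th in(120,150,180):
    r,b,a=whitebox(im,295,355,135,212,th); P=onz(c,b,.008)
    e=P-np.roll(P,1,0); L=np.linalg.norm(e,axis=1); v=e[np.argmax(L)]; print(th,a,P.mean(0),L,np.degrees(np.arctan2(v[1],v[0])))
# pegs, z=.07
print(onz(c,[[91,70],[77,111]],.07))
x=R.from_quat(s["ee_rot"]).as_matrix(); print(x)
E
```

```text
120 2368.0 [ 0.52729799 -0.19065949  0.008     ] [0.07350216 0.06148567 0.07349542 0.06477744] 11.774195800394162
150 2314.5 [ 0.52729733 -0.19065974  0.008     ] [0.07349864 0.05902469 0.07349217 0.06218463] 11.825537085634174
180 2212.5 [ 0.52764374 -0.19007196  0.008     ] [0.06211674 0.07308547 0.05897721 0.07319166] -167.6665250675204
[[0.59361495 0.05956291 0.07      ]
 [0.55016562 0.07287387 0.07      ]]
[[ 9.73742801e-01  2.27643917e-01 -1.78997867e-03]
 [ 2.27644751e-01 -9.73744213e-01  2.74259475e-04]
 [-1.68054787e-03 -6.74537438e-04 -9.99998360e-01]]
```

Request:
{"method": "move_arm", "body": {
  "targets": [
    [-1.3,-2.7,-40,0,0,-1.4,0.8],
    [-1.3,-2.7,-80,0,0,-1.4,0.7],
    [-1.3,-2.7,-120,0,0,-1.4,0.7],
    [-1.3,-2.7,-150,0,0,-1.4,0.7],
    [-1.3,-2.7,-175,0,0,-1.4,0.7],
    [-1.3,-2.7,-190,0,0,-1.4,0.7],
    [-1.3,-2.7,-190,0,0,-1.4,0.7],
    [-1.3,-2.7,-190,0,0,-1.4,0.3],
    [-1.3,-2.7,-190,0,0,-1.4,0],
    [-1.3,-2.7,-190,0,0,-1.4,0],
    [-1.3,-2.7,-190,0,0,-1.4,0],
    [-1.3,-2.7,-190,0,0,-1.4,0],
    [-1.3,-2.7,-190,0,0,-1.4,0],
    [-1.3,-2.7,-190,0,0,-1.4,0]
  ]
}}

```text
time: 2.95
ee_pos: [0.528, -0.1951, 0.0155]
ee_rot: [0.995, 0.102, 0.0, -0.0]
force: [0.8, -0.5, -0.5]
width: 0.141
gripper_force: 0.2
```

Request:
{"method": "move_arm", "body": {
  "targets": [
    [0,0,0,0,0,0,0],
    [0,0,0,0,0,0,0],
    [0,0,0,0,0,0,0],
    [0,0,20,0,0,0,0],
    [0,0,60,0,0,0,0],
    [0,0,100,0,0,0,0],
    [0,0,140,0,0,0,0],
    [0,0,180,0,0,0,0],
    [0,0,190,0,0,0,0],
    [0,0,190,0,0,0,0]
  ]
}}

```text
time: 3.95
ee_pos: [0.5287, -0.1954, 0.207]
ee_rot: [0.995, 0.102, 0.001, 0.001]
force: [0.5, -0.6, -0.5]
width: 0.125
gripper_force: 30.0
```

```bash
python3 - <<'E'
from h import *
s=bot.get_state(); c=bot.get_calibration("wrist"); im=bot.snapshot("wrist"); cv2.imwrite("pics/w2.png",im)
print(s["time"],s["ee_pos"],R.from_quat(s["ee_rot"]).as_matrix(),s["width"],s["gripper_force"])
E
```

```text
3.95 [ 0.52869145 -0.19540259  0.2069599 ] [[ 9.79095229e-01  2.03382526e-01  2.84283460e-03]
 [ 2.03385990e-01 -9.79098141e-01 -9.84748136e-04]
 [ 2.58313351e-03  1.54235493e-03 -9.99995474e-01]] 0.12530673106144188 29.999405443668365
```

View pics/w2.png

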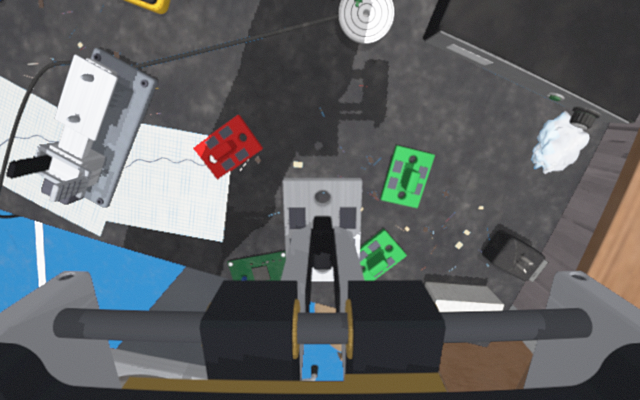

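The plate is held, with its hole at (323,197) and its far edge along row 180. I'll move above the ball, so that the wrist camera sits over the seat.

Request:
{"method": "move_arm", "body": {
  "targets": [
    [-6,40,5,0,0,-4,0],
    [-12,80,10,0,0,-8,0],
    [-18,120,10,0,0,-12,0],
    [-24,160,10,0,0,-17,0],
    [-30,200,10,0,0,-21,0],
    [-36,240,10,0,0,-25,0],
    [-41,275,10,0,0,-29,0],
    [-43,289,10,0,0,-29,0],
    [-43,289,10,0,0,-29,0],
    [-43,289,10,0,0,-29,0]
  ]
}}

```text
time: 5.0
ee_pos: [0.4844, 0.0933, 0.2141]
ee_rot: [0.989, -0.15, -0.001, 0.0]
force: [-0.1, 0.2, -0.6]
width: 0.124
gripper_force: 30.0
```

```bash
python3 - <<'E'
from h import *
import json
s=bot.get_state(); c=bot.get_calibration("wrist"); im=bot.snapshot("wrist"); cv2.imwrite("pics/w3.png",im)
json.dump({k:np.array(v).tolist() for k,v in c.items()},open("c3.json","w"))
print(s["time"],s["ee_pos"],R.from_quat(s["ee_rot"]).as_matrix(),s["width"],s["gripper_force"])
E
```

```text
5.0 [0.48438956 0.0932915  0.21407223] [[ 9.55158295e-01 -2.96087682e-01 -2.17150320e-03]
 [-2.96089351e-01 -9.55160123e-01 -4.84749412e-04]
 [-1.93060494e-03  1.10597140e-03 -9.99997525e-01]] 0.12358502159982274 29.999240040779114
```

View pics/w3.png

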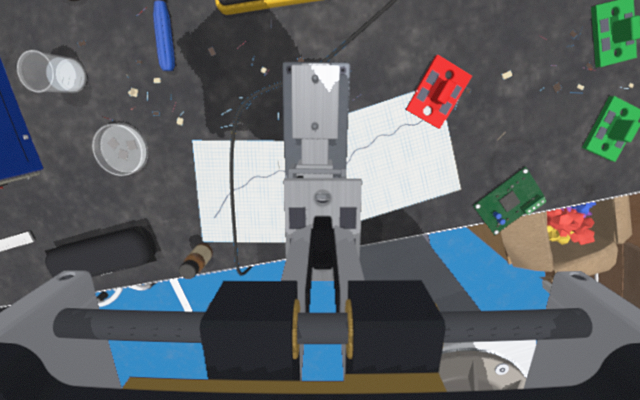

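The pegs are at about (315,79) and (315,127), and the held plate's hole is at (323,197). I'll enlarge the picture for exact pixels.

```bash
python3 - <<'E'
from h import *
im=cv2.imread("pics/w3.png"); a=im[55:145,275:365]; b=im[170:260,275:365]
f=lambda q:cv2.resize(cv2.normalize(q,None,0,255,cv2.NORM_MINMAX),(400,400),interpolation=0)
o=np.hstack([f(a),f(b)])
cv2.imwrite("pics/z3.png",o)
E
```

```text
(no output)
```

View pics/z3.png

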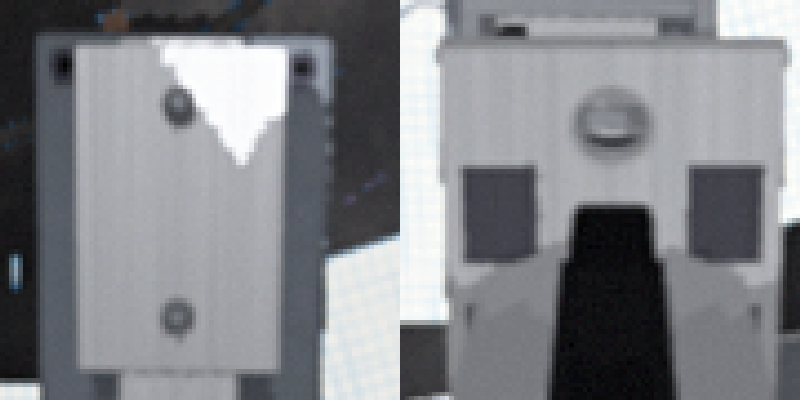

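```bash
python3 - <<'E'
from h import *
import json
c={k:np.array(v) for k,v in json.load(open("c3.json")).items()}
s=bot.get_state(); T=R.from_quat(s["ee_rot"]).as_matrix(); p=np.array(s["ee_pos"])
px=lambda l,ox,oy:[[ox+x/4.444-.5,oy+y/4.444-.5] for x,y in l]
ang=lambda v:np.degrees(np.arctan2(v[1],v[0]))
pg=onz(c,px([(180,106),(177,318)],275,55),.066); d=pg[0]-pg[1]; print("pegs",pg,np.linalg.norm(d),ang(d))
co=onz(c,px([(76,45),(288,45),(283,371),(77,371)],275,55),.056); print("plat",co.mean(0),ang(co[0]-co[3]+co[1]-co[2]),ang(co[0]-co[1])-90, np.linalg.norm(co-np.roll(co,1,0),axis=1))
zt=p[2]-.0075
h=onz(c,px([(212,123)],275,170),zt)[0]; e=onz(c,px([(40,44),(387,44)],275,170),zt); 
print("edge",ang(e[0]-e[1])-90,np.linalg.norm(e[0]-e[1]),"tool",ang(T[:,0]))
print("hole tool",T.T@(h-p),"edge tool",(e-p)@T)
ct=bot.get_calibration("top"); print(onz(ct,[[301-.5,190-.5],[296-.5,205]],.066))
E
```

```text
pegs [[0.59165037 0.06783689 0.066     ]
 [0.54655632 0.08288417 0.066     ]] 0.04753833930604969 -18.45315954100042
plat [0.5695101 0.0748379 0.056    ] -17.95103408387591 -17.303709434742515 [0.07533321 0.04933641 0.07531572 0.05077052]
edge -17.292082949258187 0.04896874855252476 tool -17.288330115706035
hole tool [ 0.02565339 -0.00096749  0.00745931] edge tool [[ 0.0372771  -0.02523833  0.0074168 ]
 [ 0.03727389  0.0237304   0.00746624]]
[[0.58985455 0.06770542 0.066     ]
 [0.54635625 0.0815847  0.066     ]]
```

Request:
{"method": "move_arm", "body": {
  "targets": [
    [20,-5,0,0,0,-0.5,0],
    [45,-10,0,0,0,-0.5,0],
    [70,-15,-10,0,0,-0.5,0],
    [83.1,-18.4,-35,0,0,-0.5,0],
    [83.1,-18.4,-60,0,0,-0.5,0],
    [83.1,-18.4,-85,0,0,-0.5,0],
    [83.1,-18.4,-102,0,0,-0.5,0],
    [83.1,-18.4,-110,0,0,-0.5,0],
    [83.1,-18.4,-110,0,0,-0.5,0],
    [83.1,-18.4,-110,0,0,-0.5,0]
  ]
}}

```text
time: 6.05
ee_pos: [0.5684, 0.0751, 0.106]
ee_rot: [0.988, -0.155, 0.0, -0.0]
force: [0.3, 0.0, -0.7]
width: 0.121
gripper_force: 30.0
```

```bash
python3 - <<'E'
from h import *
s=bot.get_state(); c=bot.get_calibration("wrist"); im=bot.snapshot("wrist"); 
T=R.from_quat(s["ee_rot"]).as_matrix(); p=np.array(s["ee_pos"]); print(s["time"],p*1e3,T[:,0],T[:,2])
a=im[160:280,260:380]; cv2.imwrite("pics/w4.png",cv2.resize(a,(600,600),interpolation=2))
o=ray(c,[[320,200]])[0]
# predicted pixel (in crop x5) of far peg tip, hole rim centre
u=np.array([.952,-.307,0]); S=np.array([.5692,.0752,0])
print((proj(c,[S+.024*u+[0,0,.07],S-.024*u+[0,0,.07],p+T@[.0257,-.001,.0075]])-[260,160]+.5)*5)
E
```

```text
6.05 [568.43561545  75.05451646 105.99941035] [ 9.52171203e-01 -3.05564649e-01  4.96126459e-04] [ 5.30943598e-04  3.08373869e-05 -9.99999859e-01]
[[314.77396747 141.63246679]
 [314.45102446 441.86393448]
 [309.9603673  189.97309468]]
```

View pics/w4.png

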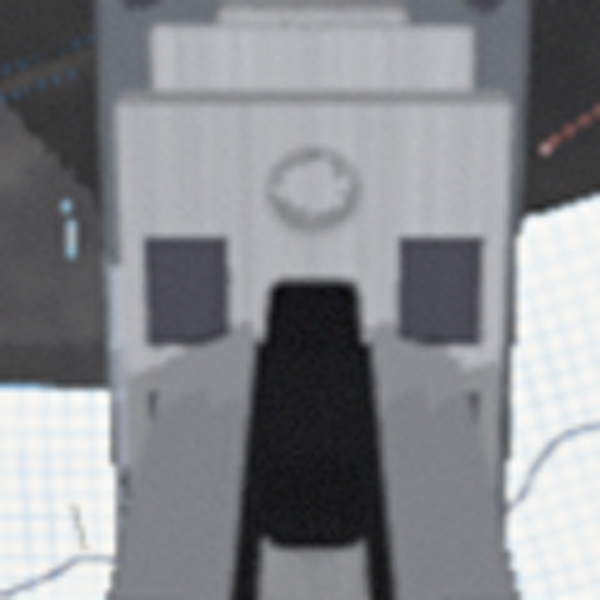

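The plate, with its hole at (313,188) in the crop, is laterally centred over the platform, whose edges are at 150 and 474. Now I'll check along the tongue.

```bash
python3 - <<'E'
from h import *
c=bot.get_calibration("wrist"); s=bot.get_state();p=np.array(s["ee_pos"]); T=R.from_quat(s["ee_rot"]).as_matrix()
g=lambda x,y,z:(onz(c,[[260+x/5-.5,160+y/5-.5]],z)[0]-p)@T[:,:2]*1e3
zt=p[2]-.0075
print("hole",g(313,188,zt),"edge",g(313,96,zt),"platform edge",g(312,26,.056),"sides",g(150,27,.056),g(474,27,.056),g(115,98,zt),g(512,98,zt))
E
```

```text
hole [25.94105932 -0.59632365] edge [37.96777628 -0.58757002] platform edge [39.14593593 -0.70478726] sides [ 39.02470895 -25.41924329] [38.9865477  24.01121993] [ 37.73958697 -25.46780871] [37.70043888 24.4211101 ]
```

Request:
{"method": "move_arm", "body": {
  "targets": [
    [-0.8,0.2,-5,0,0,0,0],
    [-0.8,0.2,-12,0,0,0,0],
    [-0.8,0.2,-18,0,0,0,0],
    [-0.8,0.2,-22,0,0,0,0],
    [-0.8,0.2,-25,0,0,0,0],
    [-0.8,0.2,-25,0,0,0,0],
    [-0.8,0.2,-25,0,0,0,0]
  ]
}}

```text
time: 6.8
ee_pos: [0.5673, 0.0758, 0.0805]
ee_rot: [0.988, -0.154, 0.0, -0.0]
force: [0.1, -0.8, -0.6]
width: 0.126
gripper_force: 30.0
```

Request:
{"method": "move_arm", "body": {
  "targets": [
    [0,0,-3,0,0,0,0],
    [0,0,-6,0,0,0,0],
    [0,0,-8,0,0,0,0],
    [0,0,-8,0,0,0,0],
    [0,0,-8,0,0,0,0]
  ]
}}

```text
time: 7.3
ee_pos: [0.5672, 0.0757, 0.0724]
ee_rot: [0.988, -0.154, -0.0, -0.0]
force: [0.7, -0.1, 0.3]
width: 0.124
gripper_force: 30.0
```

Request:
{"method": "move_arm", "body": {
  "targets": [
    [0,0,-0.7,0,0,0,0],
    [0,0,-1.2,0,0,0,0],
    [0,0,-1.2,0,0,0,0]
  ]
}}

```text
time: 7.6
ee_pos: [0.5673, 0.0758, 0.0715]
ee_rot: [0.988, -0.154, 0.0, -0.0]
force: [-2.3, 0.5, 3.2]
width: 0.129
gripper_force: 30.0
```

Request:
{"method": "move_arm", "body": {
  "targets": [
    [0,0,0,0,0,0,0.3],
    [0,0,0,0,0,0,0.5],
    [0,0,0,0,0,0,0.5],
    [0,0,0,0,0,0,0.5],
    [0,0,15,0,0,0,0.6],
    [0,0,45,0,0,0,0.7],
    [0,0,85,0,0,0,0.8],
    [0,0,120,0,0,0,0.9],
    [-25,8,140,0,0,0,1],
    [-55,17,140,0,0,0,1],
    [-83,25,140,0,0,0,1],
    [-110,34,140,0,0,0,1],
    [-118,37,140,0,0,0,1],
    [-118,37,140,0,0,0,1],
    [-118,37,140,0,0,0,1]
  ]
}}

```text
time: 9.1
ee_pos: [0.4502, 0.1125, 0.2119]
ee_rot: [0.988, -0.154, 0.001, -0.0]
force: [0.0, -0.3, 0.3]
width: 0.997
gripper_force: 0.0
```

```bash
python3 - <<'E'
from h import *
s=bot.get_state(); c=bot.get_calibration("wrist"); im=bot.snapshot("wrist"); cv2.imwrite("pics/w5.png",im)
T=R.from_quat(s["ee_rot"]).as_matrix(); p=np.array(s["ee_pos"]); print(s["time"],p*1e3,T[:,0],T[:,2])
S=np.array([.5692,.0757,0]);u=np.array([.952,-.307,0]);v=np.array([.307,.952,0])
q=proj(c,[S-.088*u-.0355*v+[0,0,.104],S-.088*u+.02*v+[0,0,.104],S+[0,0,.09]]); print(q)
x0,y0=q[:2].mean(0).astype(int)-[60,0]; x0=max(0,min(500,x0)); y0=max(0,min(220,q[2,1].astype(int)-30)); print(x0,y0)
cv2.imwrite("pics/z5.png",cv2.resize(im[y0:y0+150,x0:x0+160],(640,600),interpolation=0))
E
```

```text
9.1 [450.20430185 112.53411899 211.90514307] [ 0.95229996 -0.30516177  0.00103815] [ 1.16459377e-03  2.32306626e-04 -9.99999295e-01]
[[358.67585006 156.79662395]
 [300.10745125 156.71549443]
 [321.2964031   59.48743557]]
269 29
```

View pics/z5.png

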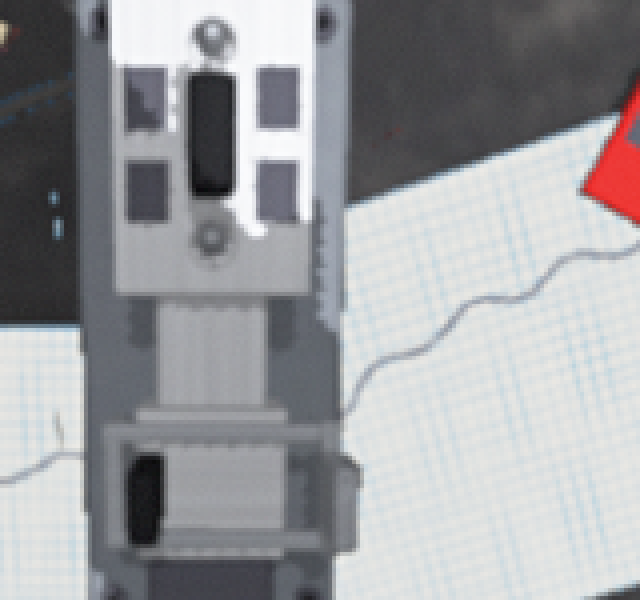

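The plate lies flat with both pegs showing through its holes, at (212,38) and (210,238). The tabs, the handle's left edge at column 126 and the latch's right edge at 358, match the prediction to within about 1 mm. Next I descend onto the tabs.

Request:
{"method": "move_arm", "body": {
  "targets": [
    [18,-5,-20,0,0,0,1],
    [35.8,-10,-45,0,0,0,1],
    [35.8,-10,-70,0,0,0,1],
    [35.8,-10,-95,0,0,0,1],
    [35.8,-10,-115,0,0,0,1],
    [35.8,-10,-130,0,0,0,1],
    [35.8,-10,-140,0,0,0,1],
    [35.8,-10,-141,0,0,0,1],
    [35.8,-10,-141,0,0,0,1],
    [35.8,-10,-141,0,0,0,1]
  ]
}}

```text
time: 10.15
ee_pos: [0.4857, 0.1028, 0.0709]
ee_rot: [0.988, -0.154, 0.0, -0.0]
force: [-0.1, -0.2, -0.3]
width: 1.002
gripper_force: 0.0
```

Request:
{"method": "move_arm", "body": {
  "targets": [
    [0,0,0,0,0,0,0.7],
    [0,0,0,0,0,0,0.5],
    [0,0,0,0,0,0,0.3],
    [0,0,0,0,0,0,0.1],
    [0,0,0,0,0,0,0],
    [0,0,0,0,0,0,0],
    [0,0,0,0,0,0,0],
    [0,0,0,0,0,0,0],
    [0,0,0,0,0,0,0],
    [0,0,0,0,0,0,0]
  ]
}}

```text
time: 11.15
ee_pos: [0.4855, 0.1031, 0.0706]
ee_rot: [0.988, -0.154, 0.0, -0.0]
force: [0.5, -0.7, 5.7]
width: 0.414
gripper_force: 30.0
```

Request:
{"method": "move_arm", "body": {
  "targets": [
    [0,0,1,0,0,0,0],
    [0,0,3,0,0,0,0],
    [0,0,5,0,0,0,0],
    [0,0,8,0,0,0,0],
    [0,0,8,0,0,0,0]
  ]
}}

```text
time: 11.65
ee_pos: [0.4852, 0.1027, 0.0786]
ee_rot: [0.988, -0.154, 0.0, -0.0]
force: [-0.0, 0.4, -3.8]
width: 0.416
gripper_force: 30.0
```

The wrist force of about -4 N is the carrier's weight, so the carrier is free of the ball. I'll carry on straight up.

Request:
{"method": "move_arm", "body": {
  "targets": [
    [0,0,5,0,0,0,0],
    [0,0,12,0,0,0,0],
    [0,0,20,0,0,0,0],
    [0,0,30,0,0,0,0],
    [0,0,40,0,0,0,0],
    [0,0,50,0,0,0,0],
    [0,0,60,0,0,0,0],
    [0,0,70,0,0,0,0],
    [0,0,80,0,0,0,0],
    [0,0,87,0,0,0,0],
    [0,0,91,0,0,0,0],
    [0,0,92,0,0,0,0],
    [0,0,92,0,0,0,0],
    [0,0,92,0,0,0,0],
    [0,0,92,0,0,0,0]
  ]
}}

```text
time: 13.15
ee_pos: [0.4848, 0.1027, 0.1699]
ee_rot: [0.988, -0.154, -0.0, 0.0]
force: [0.6, 0.2, -3.1]
width: 0.416
gripper_force: 30.0
```

```bash
python3 - <<'E'
from h import *
s=bot.get_state(); im=bot.snapshot("wrist"); sc=bot.snapshot("scene")
print(s["time"],s["ee_pos"],s["force"],s["ft_torque"],s["width"])
a=cv2.resize(im,(640,400))[:300,170:470]; b=cv2.resize(sc[170:290,260:400],(490,420),interpolation=2)
o=np.zeros((420,800,3),np.uint8); o[:300,:300]=a; o[:,310:]=b; cv2.imwrite("pics/f.png",o)
E
```

```text
13.15 [0.48483603 0.10267221 0.16990678] [ 0.59676237  0.17154947 -3.14632962] [0.02835159 0.07929006 0.00431608] 0.415595435966733
```

View pics/f.png

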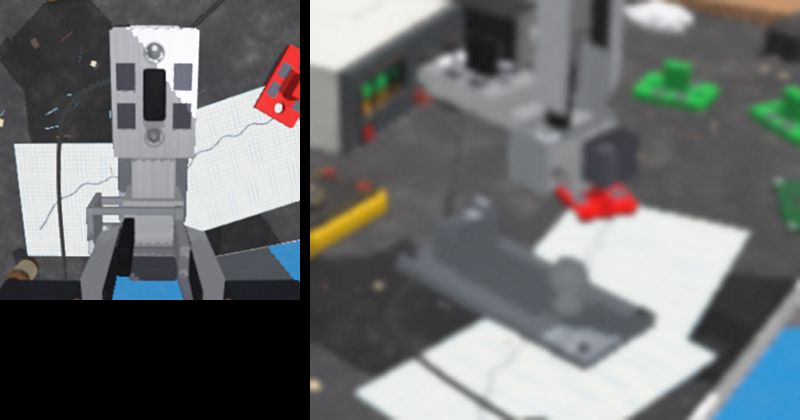

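The carrier is off the ball with the plate on its pegs, which show at (154,50) and (154,134). Next is a quick levelness check.

```bash
python3 - <<'E'
from h import *
c=bot.get_calibration("wrist"); S=np.array([.4848,.1027,.1699-.0706]);u=np.array([.952,-.306,0]);v=np.array([.306,.952,0])
for t in (-5,-2,0,2,5):
    r=np.radians(t); U=u*np.cos(r)+[0,0,np.sin(r)]; W=-u*np.sin(r)+[0,0,np.cos(r)]; G=S+[0,0,.088]
    q=proj(c,[G+x*U+y*v+(z-.088)*W for x,y,z in((.112,0,.069),(.064,0,.069),(.124,.025,.064),(.124,-.025,.064),(.052,.025,.064),(.052,-.025,.064))]); print(t,(q-[170,0]).round(1).tolist())
E
```

```text
-5 [[153.3, 56.6], [153.2, 140.1], [111.0, 37.6], [195.5, 37.7], [113.4, 159.4], [192.9, 159.4]]
-2 [[153.4, 52.3], [153.3, 138.7], [109.5, 32.0], [197.2, 32.1], [112.8, 157.8], [193.5, 157.8]]
0 [[153.4, 49.6], [153.3, 137.8], [108.4, 28.4], [198.3, 28.5], [112.4, 156.9], [194.0, 156.9]]
2 [[153.4, 47.1], [153.3, 137.1], [107.3, 24.9], [199.6, 25.0], [112.0, 156.0], [194.4, 156.0]]
5 [[153.5, 43.5], [153.3, 136.2], [105.4, 19.8], [201.5, 19.9], [111.3, 154.9], [195.1, 154.9]]
```

Level to within about 1°, so I'll hand in.

```bash
python3 -c "
from bench import bot
print(bot.job_done())"
```

```text
the job is handed in; nothing more can be done
None
```

I set the plate flat on the carrier's two pegs, pulled the latch fully, and lifted the carrier straight up; it is held still and level about 10 cm above the dock with the plate on its pegs, and the job was handed in at about 13 s.

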